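Level the gel-casting table

TASK

The small levelling table for casting gels is out of level. Turn its two knurled foot screws as needed, taking each knob from above, until the bubble in each of the two vials on the plate's edges rests between its black lines; then let go.

Things in the scene. Friction and masses are not known exactly. Their poses are not given: they have to be found in the camera images.
- screw_far_grip (a point): Centre of the FAR knurled steel knob (upright, 36 mm dia, 30 mm high) over the far left corner of a 230 mm square plate. The plate's top is 40 mm above the bench, the knob's underside 52 mm; the tilt is too slight to see. The knob turns either way about its upright axis, drags about 0.1 N m, does not rise, and stays where left. The axes given are the plate's (z up) and do not turn with it.
- screw_near_grip (a point): Centre of the identical NEAR knob over the near right corner, 255 mm from the far one, diagonally across the plate. The near left corner has a fixed foot under a low dome nut, with nothing to turn. Neither knob starts more than 1.35 rad from level. A white casting tray with a comb, under 30 mm high, is fixed mid-plate, over 50 mm from the knobs' axes.
- bubble_far (a joint): Position (m) of the white bubble, 16 mm long, in the vial on the plate's left edge, between the dome nut and the FAR knob (grey holder 76 x 26 mm, 14 high, yellow-green face, two black lines 28 mm apart). 0 = centred, level; positive = towards the far knob. Turning the FAR knob clockwise (from above) moves it +18 mm per rad; the near knob does not move it. May start anywhere.
- bubble_near (a joint): Position (m) of the bubble in the identical vial on the plate's near edge, between the dome nut and the NEAR knob. 0 = centred, level; positive = towards the near knob. Turning the NEAR knob clockwise (from above) moves it +18 mm per rad; the far knob does not move it. It starts 12 mm or more off centre, towards the near knob.

How it is judged:
By the outcome, as a careful person would: the job done as asked, in the order asked, and still so for the second after the job is handed in, with the robot touching nothing.
It also fails if it takes over 42 s, if anything falls off the work surface, if the arm or the gripper's body presses on something with over 40 N, if the wrist force passes 120 N, or if a joint passes its speed limit or range.

ROBOT

A 6-joint arm with a two-finger parallel gripper is mounted at the origin on the work surface. World frame = base frame: x ahead of the robot, y to its left, z up, the work surface at z = 0. Lengths are in mm, angles in rad, forces in N, time in s.
With the tool pointing down it reaches from about 275 to 1000 mm from the base axis. Payload 8.4 kg.
Tool frame: the origin (TCP) lies at the centre of the arm's flange, where the gripper is bolted on; the fingertips stand 173 mm ahead of it and the grasp point (between the pads) lies 155 mm ahead of it; z points along the fingers, y is the direction in which the jaws open and shut (so a half turn about z gives the same grasp; the last joint's range is limited). The gripper opens to 85 mm and grips with 20 to 120 N. Pads are 22 mm wide; open, the fingers measure 114 mm over their backs; the gripper's body (76 mm by 85 mm) begins 54 mm behind the grasp point. The pads swing forward as they close: fully open they stand 13 mm farther back than shut.
Start: joints at [-1.133, 0.353, 1.633, -0, 1.155, -0.002], TCP at [266.099, -565.527, 404.681] pointing down, gripper open.
Joint ranges: [-2.63, 2.63], [-0.92, 2.1], [0.06, 2.66], [-1.3, 4.44], [0, 2.69], [-3.02, 3.02]. Speed limits (rad/s): [2.22, 2.22, 2.79, 3.14, 3.14, 3.14].

INTERFACE

Orientations are given as [roll, pitch, yaw] about the fixed x, y, z axes, in that order (R = Rz(yaw) Ry(pitch) Rx(roll)).
In Python, from rig import sense, grab_frame, camera_model, sign_off gives the robot as it stands. The module is installed in compiled form; this text tells all that it offers.
- The arm moves only by the tool step_arm, never from a script. Its argument "commands" is a list of rows, each a list of 3 entries, a list of its own where there are three numbers: the shift along the tool's x, y, z in mm, then the turn about the tool's z in rad, then the opening, from 0 (shut) to 1 (fully open). A call has 1 to 20 rows; each row shifts and turns the pose as measured when the row begins, along the tool's axes as they then stand; what a row does not reach is not made up. A row lasts 1/8 s, in which the tool goes at most 62.5 mm and 10.7 degrees, less where a joint would pass 70% of its speed; a pose out of reach is approached as far as the arm can. A call with a gripper value outside its range is refused whole. The fingers move at their own pace and stop on an object; "force" is the grip in N (left out, the last holds). Time passes only in rows, so rows that do not move let the fingers close. It gives the time, the measured TCP pose, the force and the opening at its end, in the units of the state.
- sense(): the state, without advancing time (a new reading comes with each control period).
- grab_frame(name): name is "scene" or "top" or "wrist"; returns the picture (384x512x3 uint8, blue, green, red); there is no depth.
- camera_model(name): a dict with "fx", "fy", "cx", "cy" (pixels), "R" (3x3) and "t" (3): a world point X has camera coordinates R X + t. Camera axes: x right, y down, z forward; pixel columns grow to the right and rows downward; lengths in mm; the calibration is good to about 2 mm. The wrist camera is an equidistant fisheye: a pixel r from the principal point sees the ray r / f radians off the axis. A picture is of the moment at which its call begins: read the wrist's pose just before it. camera_model takes no time and is no camera call; for the wrist camera it gives the pose at the moment of the call.
- sign_off(): hands the job in, once; it reports no verdict.
The state is a dict: "clock": time; "qpos": joint angles; "qvel": joint speeds; "joint_efforts": joint torques, N m; "eef_pos": TCP position; "tcp_rot": TCP orientation; "contact_force": force on the tool from outside, world axes, zero at the start; "wrist_torque": the same for the moment, N m; "opening": opening from 0.0 (shut) to 1.0 (fully open).
Only numpy, scipy, OpenCV 4.12 (cv2) and the standard library are available. Lean on these libraries where they do the work, as an engineer would, in place of code of your own. Each camera call takes 0.05 s, during which the arm holds its last target. There are 200 camera calls.

## Working session

There is one attempt and no reset: what is moved stays moved. The work goes in short steps, Python scripts to look and compute and a tool call to move; the robot and the scene stay as the last step left them, time stands still between calls to the robot, and variables do not carry over. Pictures are saved under pics/ and viewed, about 8 in all and at most 12, crops included, and the job is handed in when it is done.

Besides the shell and the picture viewer there is one more tool, called as name(argument=value, ...), one argument or row to a line, values as JSON. step_arm: Moves the arm, as the interface text tells. Its arguments: {"type":"object","properties":{"commands":{"type":"array","items":{"type":"array"}},"force":{"type":"number"}},"required":["commands"]}

```bash
mkdir -p pics
python3 - <<'E'
from rig import *
import cv2,numpy as np
for n in("scene","top"):
    f=grab_frame(n);cv2.imwrite(f"pics/{n}0.png",f)
    m=camera_model(n);print(n,m)
print(sense())
a=cv2.imread("pics/scene0.png");b=cv2.imread("pics/top0.png")
E
```

```text
scene {'fx': 434.0303773921979, 'fy': 434.0303773921979, 'cx': 260.50187343201026, 'cy': 191.98599037610097, 'R': array([[ 0.48931928,  0.87208324, -0.00612091],
       [ 0.74223277, -0.42012561, -0.52209672],
       [-0.45788335,  0.25092885, -0.85286432]]), 't': array([-324.41956847, -329.95585924, 1056.08487017])}
top {'fx': 357.8923856194478, 'fy': 357.8923856194478, 'cx': 253.0790682143766, 'cy': 190.41894626931722, 'R': array([[ 0.01581518, -0.99981129,  0.0112813 ],
       [-0.98822705, -0.01734711, -0.15200781],
       [ 0.15217482, -0.00874445, -0.98831491]]), 't': array([ 20.46609353, 570.70522209, 674.01616917])}
{'clock': 0.1, 'qpos': array([-1.13341097e+00,  3.53572776e-01,  1.63404941e+00,  6.03103343e-06,
        1.15520384e+00, -2.37803860e-03]), 'qvel': array([ 0.00097611, -0.00168896, -0.00261595,  0.00090845,  0.00025173,
       -0.00062998]), 'joint_efforts': array([-7.58557817e-04, -6.06362557e+01, -3.42819750e+01, -5.40816893e-05,
        4.07569562e-03, -4.10466464e-05]), 'eef_pos': array([ 266.00338885, -565.33779534,  404.04487175]), 'tcp_rot': array([-3.14035929e+00, -8.44764715e-06,  4.39760955e-01]), 'contact_force': array([ 0.20868177,  0.899493  , -0.04505581]), 'wrist_torque': array([-0.02342829, -0.01765254,  0.04583026]), 'opening': 1.0011719785278246}
```

View pics/top0.png

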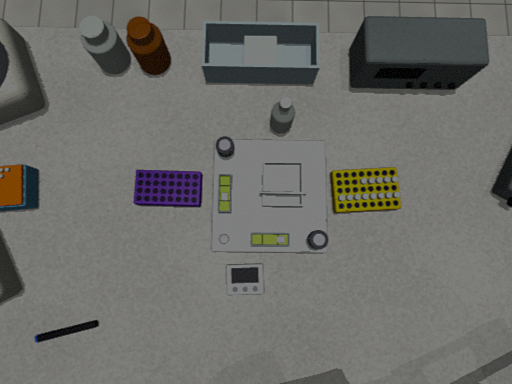

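View pics/scene0.png

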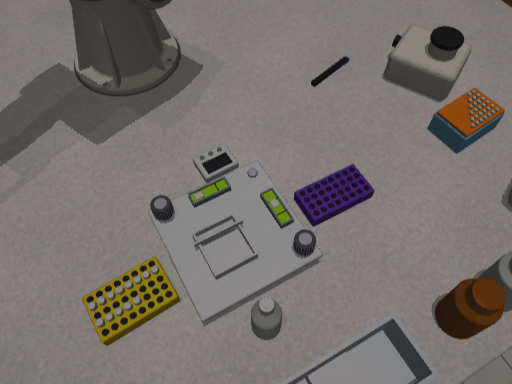

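The top view shows the far knob at (225,146), the near knob at (317,239), the left vial at (225,194) and the near vial at (270,240). The near bubble is off towards the near knob. A bottle stands at (283,115).

Run:
```python
import cv2,numpy as np
b=cv2.imread("pics/top0.png");a=cv2.imread("pics/scene0.png")
c=cv2.resize(b[130:256,205:335],None,fx=4.6,fy=4.6,interpolation=cv2.INTER_CUBIC)
tiles=[cv2.resize(a[y:y+50,x:x+50],(196,196),interpolation=cv2.INTER_CUBIC) for x,y in((137,180),(280,217),(250,180))]
h=max(c.shape[0],588);C=np.zeros((h,c.shape[1]+196,3),np.uint8);C[:c.shape[0],:c.shape[1]]=c;C[:588,c.shape[1]:]=np.vstack(tiles)
cv2.imwrite("pics/crop0.png",C);print(C.shape)
```

```text
(588, 794, 3)
```

View pics/crop0.png

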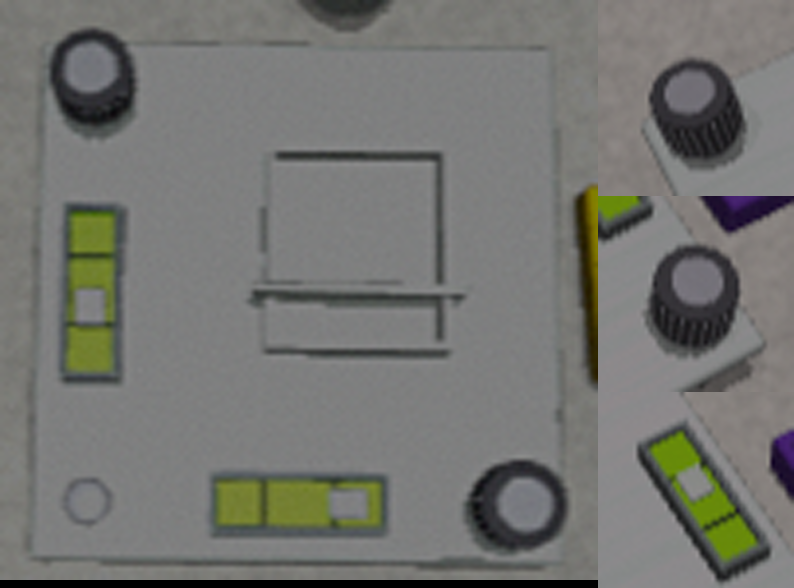

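```bash
cat > h.py <<'E'
import numpy as np
from rig import *
def ray(n,u,v):
    m=camera_model(n);d=m["R"].T@np.array([(u-m["cx"])/m["fx"],(v-m["cy"])/m["fy"],1]);return -m["R"].T@m["t"],d
def plane(n,u,v,z):
    o,d=ray(n,u,v);return o+d*(z-o[2])/d[2]
def tri(p,q):
    o1,d1=ray("top",*p);o2,d2=ray("scene",*q)
    s=np.linalg.lstsq(np.c_[d1,-d2],o2-o1,rcond=None)[0];a=o1+s[0]*d1;b=o2+s[1]*d2
    return (a+b)/2,np.linalg.norm(a-b)
E
python3 - <<'E'
from h import *
import cv2
P={}
for n in("top","scene"):
    im=cv2.imread(f"pics/{n}0.png")
    hsv=cv2.cvtColor(im,cv2.COLOR_BGR2HSV)
    for k,(u,v) in dict(far=dict(top=(225,144),scene=(305,238))[n],near=dict(top=(318,239),scene=(160,203))[n]).items():
        w=im[v-14:v+15,u-14:u+15].max(2)
        th=(float(w[14,14])+float(w.min()))/2
        _,lab,st,ce=cv2.connectedComponentsWithStats((w>th).astype(np.uint8),connectivity=4)
        l=lab[14,14];P[k,n]=ce[l]+[u-14,v-14];print(k,n,P[k,n].round(1),st[l])
K={}
for k in("far","near"):
    print(k,*tri(P[k,"top"],P[k,"scene"]))
    a,b=[plane(n,*P[k,n],82) for n in("top","scene")];K[k]=(a+b)/2;print(a.round(1),b.round(1))
print(np.linalg.norm(K["far"]-K["near"]))
# far vial & near vial: face z 54
c=lambda x,y:(x/4.6+205-.4,y/4.6+130-.4)
for s in [((90,256),(90,322),(90,306)),((264,503),(264,503),(348,503))]: print([plane("top",*c(*p),53)[:2].round(1) for p in s])
print(plane("top",*c(87,501),44))
E
```

```text
far top [224.2 144.1] [  7   9  13  12 116]
near top [318.8 239.2] [  9   8  13  13 129]
far scene [305.  238.2] [  8   8  13  13 142]
near scene [160.  202.8] [  8   8  13  12 120]
far [654.06041313  88.11196692  82.1881058 ] 1.3056446608440713
[653.9  87.5  82. ] [654.2  88.8  82. ]
near [474.95293925 -92.69583419  82.1213887 ] 1.4024850850838682
[474.7 -93.4  82. ] [475.2 -92.   82. ]
254.52262934483625
[array([578.2,  87.5]), array([549.5,  86.7]), array([556.5,  86.9])]
[array([474. ,  11.3]), array([474. ,  11.3]), array([474.5, -24.1])]
[473.77642908  86.45427223  44.        ]
```

Both knobs triangulate at z≈82 and 254.5 mm apart, as given. The bubbles read about −7.4 mm (far) and +21.4 mm (near). I'll move over the near knob.

step_arm(
  commands=[
    [[39,-34,0],0,0.65],
    [[39,-34,0],0,0.65],
    [[39,-34,0],0,0.65],
    [[39,-34,0],0,0.65],
    [[39,-34,0],0,0.65],
    [[39,-34,0],0,0.65],
    [[39,-34,0],0,0.65],
    [[39,-34,0],0,0.65],
    [[39,-34,0],0,0.65],
    [[39,-34,0],0,0.65],
    [[0,0,0],0,0.65],
  ],
  force=30,
)

```text
clock: 1.48
eef_pos: [479.2, -77.2, 402.1]
tcp_rot: [-3.138, 0.0, 0.437]
contact_force: [-0.3, 0.5, -0.6]
opening: 0.648
```

step_arm(
  commands=[
    [[-10,12,30],0,0.65],
    [[0,0,40],0,0.65],
    [[0,0,40],0,0.65],
    [[0,0,0],0,0.65],
    [[0,0,0],0,0.65],
  ],
)

```text
clock: 2.1
eef_pos: [474.4, -94.7, 290.8]
tcp_rot: [-3.14, 0.0, 0.438]
contact_force: [0.3, -0.4, 0.1]
opening: 0.652
```

Run:
```python
from h import *
import cv2
m=camera_model("wrist");f=grab_frame("wrist");cv2.imwrite("pics/w1.png",f)
s=sense();print(s["eef_pos"],s["tcp_rot"],s["qpos"][5])
def proj(X):
    p=m["R"]@X+m["t"];th=np.arctan2(np.hypot(p[0],p[1]),p[2]);r=m["fx"]*th;a=np.arctan2(p[1],p[0]);return m["cx"]+r*np.cos(a),m["cy"]+r*np.sin(a)
print(proj(np.array([475,-92.7,82])))
```

```text
[474.31401879 -94.61198745 290.83837786] [-3.13997628e+00  1.19186358e-04  4.38314277e-01] 0.9309305845031984
(np.float64(255.712434837665), np.float64(219.19974299466404))
```

View pics/w1.png

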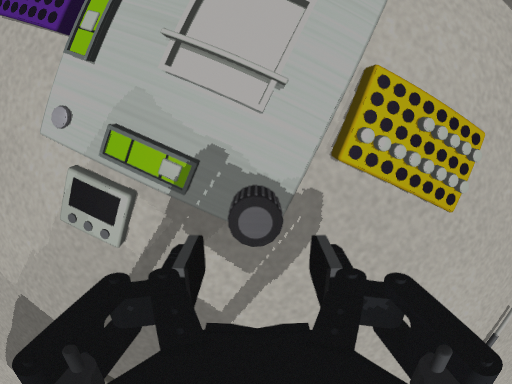

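The knob's top appears at (256,219), exactly where predicted and midway between the fingers. I'll go down and close.

step_arm(
  commands=[
    [[1.4,-1.4,25],0,0.65],
    [[0,0,25],0,0.65],
    [[0,0,12],0,0.65],
    [[0,0,0],0,0.65],
    [[0,0,0],0,0.3],
    [[0,0,0],0,0.2],
    [[0,0,0],0,0.2],
    [[0,0,0],0,0.2],
    [[0,0,0],0,0.2],
  ],
  force=30,
)

```text
clock: 3.28
eef_pos: [477.2, -91.7, 235.4]
tcp_rot: [-3.141, -0.009, 0.435]
contact_force: [2.4, 0.9, -13.8]
opening: 0.41
```

step_arm(
  commands=[
    [[0,0,0],0,0.6],
    [[0,0,0],0,0.6],
    [[0,0,6],0,0.6],
    [[0,0,4],0,0.6],
    [[0,0,0],0,0.6],
  ],
)

```text
clock: 3.9
eef_pos: [478.3, -92.2, 226.7]
tcp_rot: [3.14, -0.011, 0.435]
contact_force: [-0.8, 0.7, 0.3]
opening: 0.597
```

step_arm(
  commands=[
    [[-3.2,-1,0],0,0.6],
    [[0,0,0],0,0.35],
    [[0,0,0],0,0.25],
    [[0,0,0],0,0.25],
    [[0,0,0],0,0.25],
    [[0,0,0],0,0.25],
  ],
  force=30,
)

```text
clock: 4.65
eef_pos: [474.6, -92.7, 226.7]
tcp_rot: [3.14, -0.011, 0.435]
contact_force: [-0.4, 0.3, -0.6]
opening: 0.415
```

step_arm(
  commands=[
    [[0,0,0],-0.12,0.25],
    [[0,0,0],-0.12,0.25],
    [[0,0,0],-0.12,0.25],
    [[0,0,0],-0.12,0.25],
    [[0,0,0],-0.12,0.25],
    [[0,0,0],-0.12,0.25],
    [[0,0,0],-0.12,0.25],
    [[0,0,0],-0.12,0.25],
    [[0,0,0],0,0.25],
  ],
)

```text
clock: 5.78
eef_pos: [473.7, -91.9, 226.7]
tcp_rot: [3.136, -0.006, 1.423]
contact_force: [-0.8, -0.3, 0.5]
opening: 0.408
```

Run:
```python
from h import *
import cv2
f=grab_frame("top");s=grab_frame("scene")
cv2.imwrite("pics/v2.png",np.hstack([cv2.resize(f[165:255,210:310],None,fx=4,fy=4,interpolation=2),cv2.resize(s[165:255,165:265],None,fx=4,fy=4,interpolation=2)]))
```

```text
(no output)
```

View pics/v2.png

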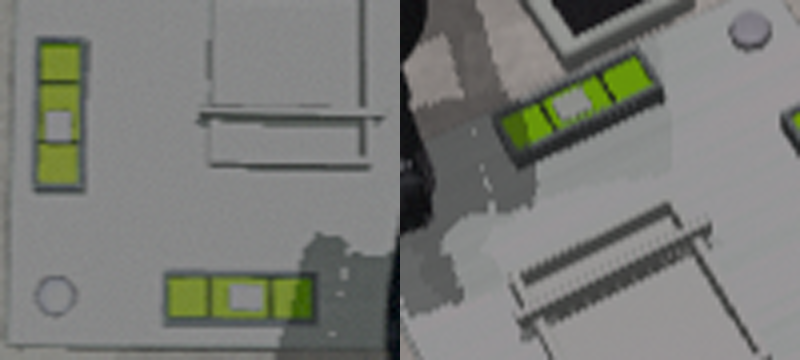

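Near bubble at x≈248 between lines 210 and 270, so +3.7 mm, which fits 0.99 rad turned. About 0.2 rad is left.

step_arm(
  commands=[
    [[0,0,0],-0.1,0.25],
    [[0,0,0],-0.1,0.25],
    [[0,0,0],0,0.25],
    [[0,0,0],0,0.25],
  ],
)

```text
clock: 6.38
eef_pos: [473.4, -91.9, 226.7]
tcp_rot: [3.136, -0.005, 1.615]
contact_force: [-1.4, -0.3, 1.3]
opening: 0.414
```

step_arm(
  commands=[
    [[0,0,0],0,0.65],
    [[0,0,0],0,0.65],
    [[0,0,0],0,0.65],
    [[0,0,-20],0,0.65],
    [[0,0,-40],0,0.65],
    [[0,0,-50],0,0.65],
    [[0,0,-50],0,0.65],
    [[0,0,0],0,0.65],
  ],
)

```text
clock: 7.38
eef_pos: [472.7, -92.8, 391.1]
tcp_rot: [3.135, -0.005, 1.61]
contact_force: [0.7, 0.8, -0.7]
opening: 0.65
```

step_arm(
  commands=[
    [[29,31,0],0,0.65],
    [[29,31,0],0,0.65],
    [[29,31,0],0,0.65],
    [[29,31,0],0,0.65],
    [[29,31,0],0,0.65],
    [[29,31,0],0,0.65],
    [[0,0,0],0,0.65],
    [[0,0,0],0,0.65],
  ],
)

```text
clock: 8.38
eef_pos: [654.7, 93.3, 382.9]
tcp_rot: [-3.138, -0.004, 1.606]
contact_force: [0.2, -0.1, 0.0]
opening: 0.654
```

step_arm(
  commands=[
    [[-5.3,-0.9,30],0,0.65],
    [[0,0,40],0,0.65],
    [[0,0,25],0,0.65],
    [[0,0,0],0,0.65],
    [[0,0,0],0,0.65],
  ],
)

```text
clock: 9.0
eef_pos: [650.4, 84.0, 285.7]
tcp_rot: [-3.136, -0.003, 1.602]
contact_force: [0.1, -0.6, 1.1]
opening: 0.651
```

Run:
```python
from h import *
import cv2
m=camera_model("wrist");f=grab_frame("wrist");cv2.imwrite("pics/w3.png",f)
s=sense();print(s["eef_pos"],s["tcp_rot"],s["qpos"][5])
p=m["R"]@np.array([654,88.1,82])+m["t"];th=np.arctan2(np.hypot(p[0],p[1]),p[2]);r=m["fx"]*th;a=np.arctan2(p[1],p[0]);print(m["cx"]+r*np.cos(a),m["cy"]+r*np.sin(a))
```

```text
[650.34113025  84.04910554 285.71850983] [-3.13591093 -0.00327301  1.60239688] 0.09102828776575986
267.24926728752945 221.35898748657394
```

View pics/w3.png

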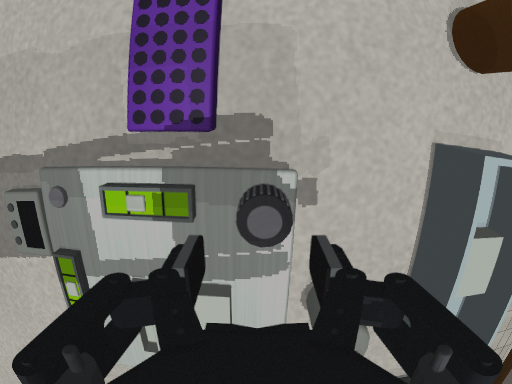

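The knob is at (266,219), against a predicted (267,221), so the position is confirmed. I'll correct by 4 mm and descend.

step_arm(
  commands=[
    [[4,3.7,15],0,0.6],
    [[0,0,20],0,0.6],
    [[0,0,10],0,0.6],
    [[0,0,0],0,0.6],
  ],
)

```text
clock: 9.55
eef_pos: [654.3, 88.7, 239.1]
tcp_rot: [-3.138, -0.004, 1.602]
contact_force: [-0.5, -1.1, 0.5]
opening: 0.597
```

step_arm(
  commands=[
    [[-0.5,-0.3,8],0,0.6],
    [[0,0,4],0,0.6],
    [[0,0,0],0,0.6],
    [[0,0,0],0,0.35],
    [[0,0,0],0,0.25],
    [[0,0,0],0,0.25],
    [[0,0,0],0,0.25],
    [[0,0,0],0,0.25],
  ],
  force=30,
)

```text
clock: 10.55
eef_pos: [654.2, 88.2, 227.0]
tcp_rot: [-3.139, -0.004, 1.602]
contact_force: [0.1, 0.9, -1.6]
opening: 0.41
```

Gripped. Now clockwise (+ about tool z) 0.39 rad.

step_arm(
  commands=[
    [[0,0,0],0.13,0.25],
    [[0,0,0],0.13,0.25],
    [[0,0,0],0.13,0.25],
    [[0,0,0],0,0.25],
    [[0,0,0],0,0.25],
  ],
)

```text
clock: 11.18
eef_pos: [654.4, 88.2, 227.0]
tcp_rot: [-3.139, -0.003, 1.205]
contact_force: [0.2, 0.5, -1.3]
opening: 0.41
```

step_arm(
  commands=[
    [[0,0,0],0,0.65],
    [[0,0,0],0,0.65],
    [[0,0,0],0,0.65],
    [[0,0,-20],0,0.65],
    [[0,0,-40],0,0.65],
    [[0,0,-50],0,0.65],
    [[0,0,-50],0,0.65],
    [[0,0,-50],0,0.65],
    [[0,0,0],0,0.65],
    [[0,0,0],0,0.65],
  ],
)

```text
clock: 12.42
eef_pos: [654.1, 87.4, 452.7]
tcp_rot: [3.139, -0.006, 1.21]
contact_force: [0.9, -0.9, -0.9]
opening: 0.649
```

Run:
```python
from h import *
import cv2
f=grab_frame("top");s=grab_frame("scene")
cv2.imwrite("pics/v4.png",np.hstack([cv2.resize(f[165:255,210:310],None,fx=4,fy=4,interpolation=2),cv2.resize(s[165:255,190:290],None,fx=4,fy=4,interpolation=2)]))
```

```text
(no output)
```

View pics/v4.png

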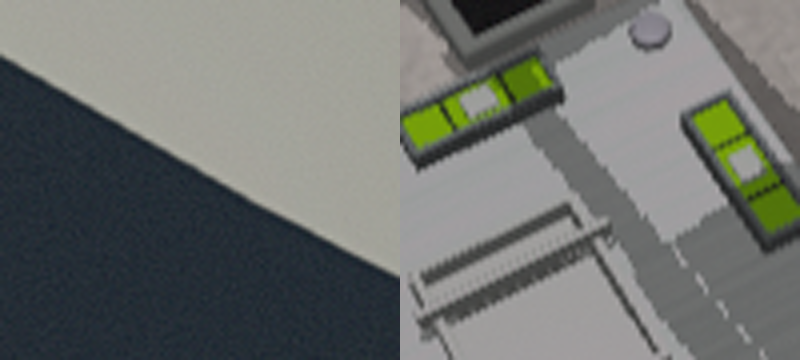

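The scene view shows the near bubble at (478,101), against a line midpoint of (478,102). The far bubble is at (747,165), against a midpoint of (749,167). Both are centred, and the gripper is clear with its force near zero.

```bash
python3 -c "
from rig import *
print(sense()['contact_force'],sense()['qvel'].round(3));print(sign_off())"
```

```text
[ 0.12259446 -0.24874458 -0.32689046] [ 0.001  0.019  0.012 -0.001 -0.003  0.   ]
the job is handed in; nothing more can be done
None
```

I levelled the table and handed the job in at about 12.5 s. I turned the near knob about 1.18 rad counter-clockwise and the far knob about 0.40 rad clockwise, gripping each from above. I then released and raised the gripper well clear.

- **Final check:** the scene camera showed both bubbles between their lines, within about 1 mm of centre. The arm blocked the top camera at that point, so this last reading comes from one view only. It agrees with what the measured turns predicted.
- **Grip on the near knob:** the first grip sat about 7 mm too high, with about 14 N along the tool. I opened, lowered the gripper and re-gripped before turning.
- **Forces:** the wrist force read about zero at hand-in.

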